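# Brush the prefilters on the turntable, tap and hang the orange one

### The arm

A 6-joint arm with a two-finger parallel gripper is mounted at the origin on the work surface. World frame = base frame: x ahead of the robot, y to its left, z up, the work surface at z = 0. Lengths are in mm, angles in rad, forces in N, time in s.
With the tool pointing down it reaches from about 400 to 925 mm from the base axis. Payload 12.5 kg.
Tool frame: the origin (TCP) lies midway between the tips of the shut fingers; the grasp point (between the pads) lies 19 mm behind it; z points along the fingers, y is the line along which they close (so a half turn about z gives the same grasp; the last joint's range is limited). The gripper opens to 95 mm and grips with 3 to 60 N. Pads are 20 mm wide; open, the fingers measure 119 mm over their backs; the gripper's body (75 mm by 180 mm) begins 59 mm behind the grasp point.
Start: joints at [-1.358, 0.491, 1.559, -0, 1.092, -0.106], TCP at [195.916, -593.521, 187.761] pointing down, gripper open.
Joint ranges: [-3.1, 3.1], [-0.84, 2.19], [0.05, 2.79], [-1.13, 4.28], [0.06, 2.93], [-2.69, 2.69]. Speed limits (rad/s): [2.22, 2.22, 2.79, 3.14, 3.14, 3.14].

### API

Orientations are given as [roll, pitch, yaw] about the fixed x, y, z axes, in that order (R = Rz(yaw) Ry(pitch) Rx(roll)).
In Python, from cell import env gives the robot as it stands.
- The arm moves only by the tool carry_out, never from a script. Its argument "series" is a list of rows, each a list of 4 numbers: the shift along the world's x, y, z normalised to -1 to 1, where 1 is 5 cm, then the turn about the world's z normalised to -1 to 1, where 1 is 6 degrees. In form: [[x, y, z, turn], ...]. A call has exactly 5 rows; each row shifts and turns the commanded pose from where the row before left it; what a row does not reach is not made up. A row lasts 1/10 s, in which the tool goes at most 50 mm and 8.59 degrees, less where a joint would pass 70% of its speed; a pose out of reach is approached as far as the arm can. A call with a number of a shift or a turn outside -1 to 1 is refused whole. A call with a gripper value outside its range is refused whole. "fingers" is the closure, from -1 (fully open) to 1 (shut), set as the call begins (left out, the last holds). The fingers move at their own pace and stop on an object; the grip force is fixed at half the most. Time passes only in rows, so rows that do not move let the fingers close, or fill a call up. It gives the time, the measured TCP pose, the force, the opening and the grip force at its end, in the units of the state.
- env.state(): the state, without advancing time (a new reading comes with each control period).
- env.read_camera(name): name is "side" or "top"; returns the picture (400x640x3 uint8, red, green, blue); there is no depth.
- env.calibration(name): a dict with "K" (3x3 intrinsics, pixels), "pose" (4x4, takes a point from camera to world coordinates). Camera axes: x right, y down, z forward; pixel columns grow to the right and rows downward; lengths in mm; the calibration is good to about 2 mm. A picture is of the moment at which its call begins. calibration takes no time and is no camera call.
- env.job_done(): hands the job in; it is judged then, once.
Trained networks look in the newest picture that a camera, given by its name, has taken for a name from the list of things; names that differ only in an ending like _2 or _b are one class to them, and where a whole thing is asked for, a point or a joint stands for the part that bears it (a point fixed in the world has none). Each returns a list of dicts, best first, with "conf" (0 to 1); they miss things now and then, are a little off and sometimes report something else, mostly with a low value. They report only what shows in the picture. A call takes as long as a camera call. They do not tell look-alikes from the thing itself.
- env.look_for(camera, label): "position" ([row, column] as shares, 0 to 1, of the picture: columns of its width, rows of its height, amid what is visible of it).
The state is a dict: "t": time; "joints": joint angles; "qvel": joint speeds; "tau": joint torques, N m; "eef_pos": TCP position; "tcp_rot": TCP orientation; "ft_force": force on the tool from outside, world axes, zero at the start; "moment": the same for the moment, N m; "opening": opening from 0.0 (shut) to 1.0 (fully open); "grip_force": force on a finger pad.
Only numpy, scipy, OpenCV 4.12 (cv2) and the standard library are available. Lean on these libraries where they do the work, as an engineer would, in place of code of your own. Each camera call takes 0.05 s, during which the arm holds its last target. There are 200 camera calls.

### The job

Turn the loaded turntable one full turn anticlockwise (seen from above) so that every filter passes the brush and the red knob comes back to where it began. Then take the orange-handled filter off, set it gently upright on the green tapping mat and let go of it; take it again and hang it by its arched bail on the blue hook under the wire shelf. Leave the grey filters in their places and do not disturb the other things.

Things in the scene. Friction and masses are not known exactly. Their poses are not given: they have to be found in the camera images.
- turntable (a joint): angle of the turntable in rad about its upright axis, 0 at the start, growing anticlockwise seen from above; no stops; it turns stiffly and stays where it is left (about 0.12 N m of friction, 1 to 1.5 N at the knob)
- turntable_base: fixed black foot under the pale wooden turntable (disc 324 mm across, top face at z = 30 mm). Origin on the turning axis at bench height, z up; its x axis points to the orange filter's place at the start. Three filters stand on it 118 mm from the axis, 120 degrees apart, side handles pointing inward between pairs of black upright cheeks (tops at z = 72 mm, 16 to 82 mm from the axis)
- knob_mid (a point): middle of the red upright knob on the turntable, 26 mm thick, 50 mm tall (z = 37 to 87 mm; this point at z = 64 mm), 115 mm from the turning axis, half way between two filters; it spins freely on its own pin, so a hand may keep its direction while it goes round
- orange_filter: round mesh prefilter, 70 mm across, 45 mm tall (100 mm with bail), 0.1 to 0.21 kg. Origin: centre of its underside, z up; on the turntable its x axis points outward. Orange bail: rod 8 mm thick arching over it in its y-z plane, legs at y = -31 and 31 mm
- orange_filter_bail (a point): middle of the level top bar (48 mm long, along the filter's y) of the orange filter's bail, (0, 0, 96 mm) in its frame. On the turntable only the bail can be gripped; lift straight up at least 45 mm, clear of an 8 mm stop lug outside each filter
- orange_filter_handle (a point): grip point on the orange filter's side handle, (-88, 0, 25 mm) in its frame. The handle is an upright flat bar along the filter's -x, from x = -35 to -105 mm, 10 mm thick (in y), z = 12 to 38 mm. On the turntable it lies between two cheeks with 3 mm of air at each side, too little for a finger
- grey_filter_a: the same filter with grey bail and handle; stays on the turntable. Origin at the centre of its underside
- grey_filter_b: the other grey filter; stays on the turntable. Origin at the centre of its underside
- mat: fixed green silicone tapping mat, 140 x 140 mm, 5 mm thick. Origin at the centre of its underside, on the bench
- rack: fixed wire rack. Origin on the bench right below the hook's seat; its open front is -x. Posts 70 mm behind at y = -75 and 75 mm, joined by a rod at z = 190 mm; feet 10 mm high there, x = -15 to 85 mm. On top a wire shelf, underside at z = 240 mm, reaches from the posts to 32 mm in front of the seat: no room for a gripper over the bail, so hold the filter by its side handle to hang it
- hook_seat (a point): top of the seat of the blue hook, 172 mm above the bench. The hook, a rod 8 mm thick, comes from the rack's back along -x and turns up to a tip 22 mm in front of the seat, top 22 mm above it. The bail, along the rack's y, must pass over the tip and under the shelf (46 mm apart) and drop into the seat, centre line 4 mm above this point
- brush_stand: fixed stand with an upright slim grey brush, 185 mm tall; its origin lies on the turntable's axis, the stand is 195 to 280 mm out along its x axis, bristles (soft, not felt) reach in to 154 mm at z = 38 to 74 mm
- shroud: clear cyclone shroud, open cup 100 mm across, 130 mm tall, loose bystander. Origin at the centre of its underside
- tray: aluminium tray 140 x 180 x 25 mm, loose bystander. Origin at the centre of its underside
- bottle: white bottle, 60 mm across, 160 mm tall, loose bystander. Origin at the centre of its underside
There are look-alikes about, which are no part of the job. What is shaped like the grey_filter_a but yellow is not meant.

How it is judged (in metres and radians):
On the way, in this order (a step that is already met when the one before it is completed fails the run):
1. the turntable has been turned one full turn anticlockwise (within 0.2 rad) and stands still, all three filters still on it (value of joint turntable between 6.083 and 6.483 rad and velocity of joint turntable below 0.1 rad/s and horizontal distance between each of orange_filter, grey_filter_a, grey_filter_b and turntable_base below 0.135 m and height (world z) of orange_filter below 0.036 m), for 0.2 s.
2. the orange filter stands upright on the mat (its centre within 60 mm of the mat's centre) and is let go (horizontal distance between orange_filter and mat below 0.06 m and height (world z) of orange_filter below 0.009 m and angle between orange_filter's own z axis and vertical below 0.1 rad and contact force between orange_filter and mat above 0.5 N and contact force between orange_filter and the fingers below 0.1 N and linear speed of orange_filter below 0.03 m/s), for 0.2 s.
At the end, for the whole second after the job is handed in: the orange filter hangs released and at rest, bail in the seat of the blue hook (12 mm before to 20 mm behind, 30 mm sideways, 6 mm below to 14 mm above it; tilt under 0.5 rad); turntable one full turn from its start within 0.25 rad; both grey filters upright in place on it (x of orange_filter_bail in the frame of hook_seat between -0.012 and 0.02 m and y of orange_filter_bail in the frame of hook_seat between -0.03 and 0.03 m and z of orange_filter_bail in the frame of hook_seat between -0.006 and 0.014 m and contact force between orange_filter and rack above 0.3 N and angle between orange_filter's own z axis and vertical below 0.5 rad and linear speed of orange_filter below 0.08 m/s and value of joint turntable between 6.033 and 6.533 rad and horizontal distance between each of grey_filter_a, grey_filter_b and turntable_base below 0.135 m and angle between each of grey_filter_a, grey_filter_b's own z axis and vertical below 0.1 rad); the robot touches nothing.
It fails at once if a grey filter is lifted or tipped (height (world z) of any of grey_filter_a, grey_filter_b above 0.045 m or angle between any of grey_filter_a, grey_filter_b's own z axis and vertical above 0.3 rad).
It fails at once if the shroud, the tray or the bottle is pushed more than 25 mm (distance of any of shroud, tray, bottle from where it was at the start of the episode above 0.025 m).
It fails at once if the orange filter is dropped: it moves faster than 0.5 m/s with no finger on it (contact force between orange_filter and the fingers below 0.05 N and linear speed of orange_filter above 0.5 m/s).
It fails at once if the orange filter is slammed or pressed hard on the mat (over 80 N) (contact force between orange_filter and mat above 80 N).
It also fails if it takes over 72 s, if anything falls off the work surface, if the arm or the gripper's body presses on something with over 40 N, if the wrist force passes 120 N, or if a joint passes its speed limit or range.

## Working session

There is one attempt and no reset: what is moved stays moved. The work goes in short steps, Python scripts to look and compute and a tool call to move; the robot and the scene stay as the last step left them, time stands still between calls to the robot, and variables do not carry over. Pictures are saved under pics/ and viewed, at most 10 in all, crops included, and the job is handed in when it is done.

Besides the shell and the picture viewer there is one more tool, called after "Call:" as name(argument=value, ...) on one line, values as JSON. carry_out: Moves the arm, as the interface text tells. Its arguments: {"type":"object","properties":{"series":{"type":"array","items":{"type":"array","items":{"type":"number","minimum":-1,"maximum":1}}},"fingers":{"type":"number"}},"required":["series"]}

```bash
mkdir -p pics
cat > h.py <<'E'
import numpy as np, cv2
from cell import env
def snap(c,name=None):
    im=env.read_camera(c)
    if name: cv2.imwrite('pics/'+name,im[:,:,::-1])
    return im
def proj(c,P):
    k=env.calibration(c);K=np.array(k['K']);T=np.linalg.inv(np.array(k['pose']))
    p=T[:3,:3]@np.array(P,float)+T[:3,3];q=K@p;return q[:2]/q[2]
def ray(c,uv):
    k=env.calibration(c);K=np.array(k['K']);T=np.array(k['pose'])
    d=T[:3,:3]@np.linalg.inv(K)@np.array([uv[0],uv[1],1.]);return T[:3,3],d/np.linalg.norm(d)
def onz(c,uv,z):
    o,d=ray(c,uv);return o+d*(z-o[2])/d[2]
def tri(uv1,uv2,c1='top',c2='side'):
    o1,d1=ray(c1,uv1);o2,d2=ray(c2,uv2)
    A=np.stack([d1,-d2],1);s=np.linalg.lstsq(A,o2-o1,rcond=None)[0]
    a=o1+d1*s[0];b=o2+d2*s[1];return (a+b)/2,np.linalg.norm(a-b)
E
python3 - <<'E'
from h import *
np.set_printoptions(precision=1,suppress=True)
for c in('top','side'):
    snap(c,c+'1.png')
    k=env.calibration(c);print(c,np.array(k['K']).tolist(),np.array(k['pose'])[:3].round(2).tolist())
    for l in 'orange_filter orange_filter_bail orange_filter_handle grey_filter_a knob_mid turntable_base mat rack brush_stand shroud tray bottle'.split():
        print(l,[(np.array([r['position'][1]*640,r['position'][0]*400]).round(1).tolist(),round(r['conf'],2)) for r in env.look_for(c,l)])
s=env.state();print(s['t'],s['eef_pos'],s['tcp_rot'],s['opening'])
E
```

```text
top [[466.0276378811064, 0.0, 325.60545014995597], [0.0, 466.0276378811064, 187.48497676838892], [0.0, 0.0, 1.0]] [[-0.03, -0.98, 0.19, 260.23], [-1.0, 0.02, -0.02, 143.54], [0.02, -0.19, -0.98, 1415.3]]
orange_filter [([314.5, 189.0], 0.81), ([465.2, 116.2], 0.32)]
orange_filter_bail [([315.6, 194.3], 0.76)]
orange_filter_handle [([315.2, 193.9], 0.62)]
grey_filter_a [([259.6, 303.3], 0.87), ([251.5, 218.3], 0.81), ([265.3, 157.2], 0.67), ([150.6, 233.7], 0.59)]
knob_mid [([302.9, 157.3], 0.46)]
turntable_base [([281.1, 188.3], 0.73), ([250.0, 217.9], 0.39)]
mat [([400.9, 192.8], 0.67)]
rack [([505.6, 152.0], 0.62)]
brush_stand [([218.2, 147.9], 0.69)]
shroud []
tray [([344.2, 103.8], 0.77)]
bottle [([462.1, 115.4], 0.81)]
side [[500.6514575678108, 0.0, 324.09433807683996], [0.0, 500.6514575678108, 192.81462846508384], [0.0, 0.0, 1.0]] [[-0.84, 0.32, -0.45, 1143.39], [0.55, 0.49, -0.68, 1137.74], [0.0, -0.81, -0.58, 983.51]]
orange_filter [([321.7, 208.3], 0.6), ([214.9, 185.3], 0.58), ([216.4, 115.1], 0.48)]
orange_filter_bail [([323.7, 216.4], 0.94)]
orange_filter_handle [([322.7, 213.0], 0.89), ([378.4, 241.6], 0.52)]
grey_filter_a [([435.3, 216.5], 0.93), ([382.0, 242.0], 0.9), ([471.4, 306.9], 0.87), ([309.5, 258.6], 0.62), ([341.2, 250.0], 0.35)]
knob_mid [([295.2, 230.1], 0.54)]
turntable_base [([341.5, 251.3], 0.57)]
mat [([280.6, 186.5], 0.91), ([215.6, 245.8], 0.73), ([317.3, 212.1], 0.5)]
rack [([215.7, 118.0], 0.76), ([311.2, 259.0], 0.19)]
brush_stand [([328.7, 305.6], 0.61)]
shroud [([215.9, 187.7], 0.93)]
tray [([216.2, 243.7], 0.83), ([321.5, 211.0], 0.65), ([213.5, 116.0], 0.46)]
bottle [([318.0, 214.0], 0.71), ([190.6, 163.6], 0.66), ([216.5, 113.5], 0.36), ([281.1, 186.5], 0.28)]
1.3 [ 195.9 -593.5  187.8] [3.1 0.  0.3] 0.999170697518203
```

View pics/top1.png

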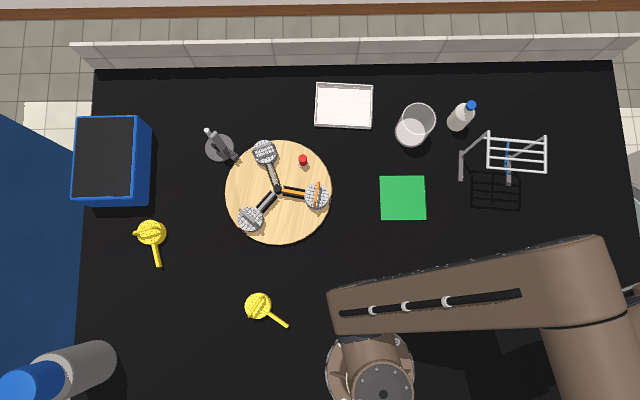

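View pics/side1.png

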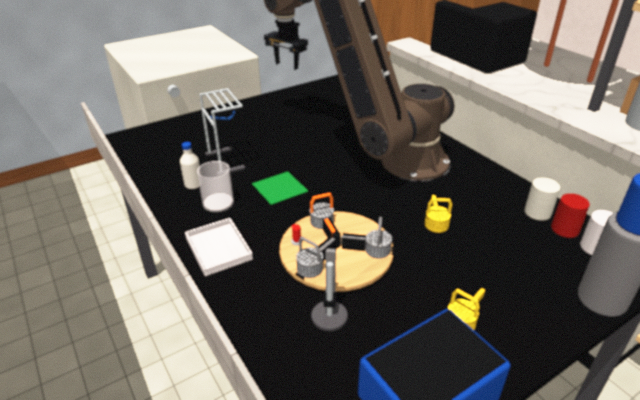

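Top picture: turntable centre ≈(278,192), knob (303,160), orange filter (316,195), greys (265,152) and (250,218), brush (220,147), mat (402,198), blue hook (508,155). The yellow look-alikes at (151,233) and (258,306) are not meant. Next I'll measure by colour in both views.

```bash
cat > m.py <<'E'
from h import *
np.set_printoptions(precision=1,suppress=True)
def blobs(im,lo,hi,mn=6):
    hsv=cv2.cvtColor(im,cv2.COLOR_RGB2HSV);m=cv2.inRange(hsv,lo,hi)
    n,l,s,c=cv2.connectedComponentsWithStats(m)
    return [(c[i].round(1).tolist(),s[i].tolist()) for i in range(1,n) if s[i][4]>=mn],m
COL=dict(red=((0,170,80),(5,255,255)),orange=((7,170,100),(17,255,255)),green=((55,120,60),(75,255,255)),blue=((100,150,50),(118,255,255)))
E
python3 - <<'E'
from m import *
for c in('top','side'):
    im=snap(c)
    for k,(a,b) in COL.items(): print(c,k,blobs(im,a,b)[0])
    _,m=blobs(im,(8,40,120),(26,150,255))
    cs=cv2.findContours(m,cv2.RETR_EXTERNAL,cv2.CHAIN_APPROX_NONE)[0]
    if c=='top': # disc edge points on z=30, circle fit
        k=[q for q in cs if 225<q[:,0,0].mean()<335 and 130<q[:,0,1].mean()<250];q=max(k,key=cv2.contourArea)
        h=cv2.convexHull(q)[:,0]
        P=np.array([onz(c,p,30)[:2] for p in h])
        A=np.c_[2*P,np.ones(len(P))];s=np.linalg.lstsq(A,(P**2).sum(1),rcond=None)[0]
        print('disc',s[:2],np.sqrt(s[2]+s[0]**2+s[1]**2))
tp=cv2.imread('pics/top1.png');sd=cv2.imread('pics/side1.png')
a=cv2.resize(tp[120:260,200:340],(560,560),interpolation=cv2.INTER_CUBIC);cv2.imwrite('pics/c1.png',a)
b=cv2.resize(tp[120:220,440:560],(600,500),interpolation=cv2.INTER_CUBIC)
cv2.imwrite('pics/c2.png',b)
E
```

```text
top red [([302.7, 159.5], [299, 154, 8, 12, 75])]
top orange [([317.7, 186.2], [316, 182, 4, 11, 18]), ([291.5, 192.8], [281, 190, 23, 6, 24]), ([314.5, 203.2], [314, 200, 2, 7, 13])]
top green [([402.3, 197.3], [379, 175, 48, 46, 2077])]
top blue [([470.9, 104.7], [466, 100, 11, 11, 87]), ([45.7, 250.7], [0, 114, 152, 286, 21663]), ([507.5, 144.5], [506, 142, 4, 6, 16]), ([506.2, 153.3], [505, 151, 4, 6, 16]), ([504.9, 162.8], [504, 160, 3, 7, 19]), ([506.9, 171.6], [505, 171, 4, 3, 8])]
disc [526.3 255. ] 161.03084451491728
side red [([569.8, 215.3], [552, 194, 37, 44, 1147]), ([295.6, 231.7], [291, 223, 9, 18, 108])]
side orange [([405.1, 18.1], [373, 0, 62, 43, 1045]), ([411.5, 1.7], [409, 0, 5, 4, 11]), ([460.3, 1.3], [459, 0, 3, 3, 6]), ([469.1, 2.6], [463, 0, 12, 7, 34]), ([479.2, 2.7], [475, 0, 11, 6, 26]), ([489.4, 1.4], [486, 0, 9, 5, 19]), ([521.7, 3.3], [520, 1, 5, 6, 15]), ([530.4, 3.3], [526, 0, 11, 9, 29]), ([607.1, 24.7], [598, 0, 19, 51, 88]), ([515.0, 2.6], [512, 2, 7, 3, 8]), ([560.7, 8.7], [559, 4, 4, 10, 15]), ([558.6, 17.7], [557, 15, 4, 7, 10]), ([554.6, 32.5], [553, 28, 4, 9, 12]), ([550.9, 46.3], [549, 42, 4, 9, 13]), ([548.3, 55.5], [547, 52, 4, 7, 11]), ([596.3, 58.2], [594, 52, 6, 13, 23]), ([591.3, 73.4], [589, 66, 5, 15, 23]), ([89.2, 154.9], [83, 151, 12, 9, 33]), ([79.4, 161.4], [77, 159, 7, 5, 14]), ([70.6, 161.9], [69, 160, 4, 5, 7]), ([57.8, 163.2], [57, 162, 3, 4, 6]), ([3.0, 182.5], [1, 181, 5, 4, 6]), ([321.0, 198.5], [310, 192, 24, 20, 170]), ([329.7, 225.6], [324, 219, 12, 15, 91])]
side green [([279.2, 187.3], [252, 171, 56, 34, 1119])]
side blue [([226.0, 116.5], [216, 111, 20, 9, 76]), ([185.9, 144.6], [181, 141, 11, 8, 76]), ([631.1, 208.0], [617, 174, 23, 61, 877]), ([381.2, 370.1], [357, 308, 91, 92, 1458]), ([487.3, 380.5], [451, 331, 60, 69, 1248])]
```

View pics/c1.png

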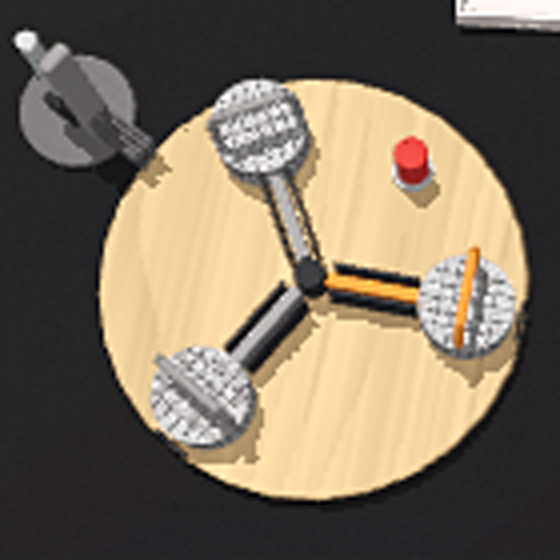

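View pics/c2.png

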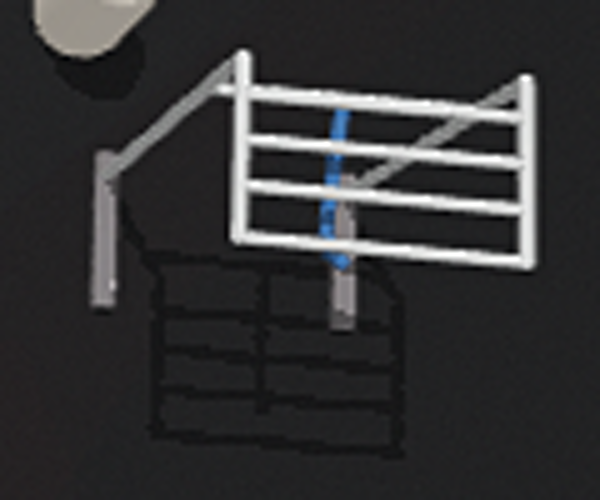

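Crop 1 (4×, offset 200,120) confirms the target: the orange filter is the only one with an orange bail and handle, at crop (468,300); the red knob is at (411,160). Crop 2 shows the rack with its open front toward the image bottom (−x world) and the blue hook's seat near crop (330,250). Next I fit the poses.

```bash
cat > fit.py <<'E'
from m import *
from scipy.optimize import least_squares
def hullc(c,pts):
    h=cv2.convexHull(np.array([proj(c,p) for p in pts],np.float32));M=cv2.moments(h);return np.array([M['m10'],M['m01']])/M['m00']
def cyl(x,y,z0,z1,r):
    a=np.linspace(0,6.28,24);return [(x+r*np.cos(t),y+r*np.sin(t),z) for t in a for z in(z0,z1)]
def knob(t,s):
    f=lambda p:np.r_[hullc('top',cyl(*p,40,87,13))-t,hullc('side',cyl(*p,40,87,13))-s]
    r=least_squares(f,[610,180],diff_step=1e-3,x_scale=100);return r.x,r.fun
E
python3 - <<'E'
from fit import *
C=np.array([526.3,255.])
k,f=knob(np.array([302.7,159.5]),np.array([295.6,231.7]));d=k-C
print('knob',k,f,'r',np.hypot(*d),'ang',np.degrees(np.arctan2(d[1],d[0])))
# bail: orange pixels in top, filter; upper rod
ims={c:snap(c) for c in('top','side')}
for c,box in(('top',(300,335,175,215)),('side',(300,340,185,240))):
    hsv=cv2.cvtColor(ims[c],cv2.COLOR_RGB2HSV)
    m=cv2.inRange(hsv,(5,110,70),(20,255,255));v,u=np.nonzero(m);q=(u>=box[0])&(u<box[1])&(v>=box[2])&(v<box[3])
    print(c,u[q].min(),u[q].max(),v[q].min(),v[q].max());
    if c=='top':print(cv2.fitLine(np.c_[u[q],v[q]].astype(np.float32),cv2.DIST_L2,0,.01,.01).ravel())
mc=onz('top',(402.3,197.3),5);print('mat',mc,onz('side',(279.2,187.3),5))
# rack
o=np.array([440-.4,120-.4]);T=[((103,305),(-15,75,10)),((342,328),(-15,-75,10)),((240,240),(-32,75,244)),((533,264),(-32,-75,244)),((243,53),(70,75,244)),((527,77),(70,-75,244))]
def R(p,q):
    c,s=np.cos(p[2]),np.sin(p[2]);return (p[0]+c*q[0]-s*q[1],p[1]+s*q[0]+c*q[1],q[2])
f=lambda p:np.concatenate([proj('top',R(p,q))-(o+np.array(u)/5) for u,q in T])
r=least_squares(f,[650,-350,0],x_scale=[100,100,1],diff_step=1e-4);print('rack',r.x.round(3),r.fun)
for n,q in(('tip',(-22,0,194)),('seat',(0,0,172)),('back',(70,0,172))):
    print(n,proj('top',R(r.x,q)),((proj('top',R(r.x,q))-o)*5),proj('side',R(r.x,q)))
print('bail pred at ang',[ (a,proj('top',(C[0]+118*np.cos(np.radians(a)),C[1]+118*np.sin(np.radians(a)),126)),proj('side',(C[0]+118*np.cos(np.radians(a)),C[1]+118*np.sin(np.radians(a)),126))) for a in(-92,-96,-100)])
s=cv2.imread('pics/side1.png');a=cv2.resize(s[80:220,170:330],(800,700),interpolation=cv2.INTER_CUBIC)[:600];cv2.imwrite('pics/c3.png',a)
E
```

```text
knob [611.5 177.8] [ 0.   0.4 -0.3  0.3] r 114.98990682826299 ang -42.161577166394224
top 300 331 175 214
[  0.7  -0.7 314.1 192.9]
side 300 339 192 239
mat [ 501.2 -125.     5. ] [ 503.2 -117.5    5. ]
rack [ 556.1 -384.8   -0.1] [ 0.5 -0.4  0.8 -0.8  0.1  0.2 -1.1  0.4  0.1  0.2 -0.2  0.3]
tip [508.7 170.9] [345.4 256.7] [232.1 110.1]
seat [505.5 165. ] [329.6 227.2] [226.8 117. ]
back [505.7 140.8] [330.7 106. ] [207.4 121.2]
bail pred at ang [(-92, array([317.1, 184.8]), array([314. , 197.2])), (-96, array([317. , 187.7]), array([316.5, 196.4])), (-100, array([316.7, 190.5]), array([319. , 195.6]))]
```

View pics/c3.png

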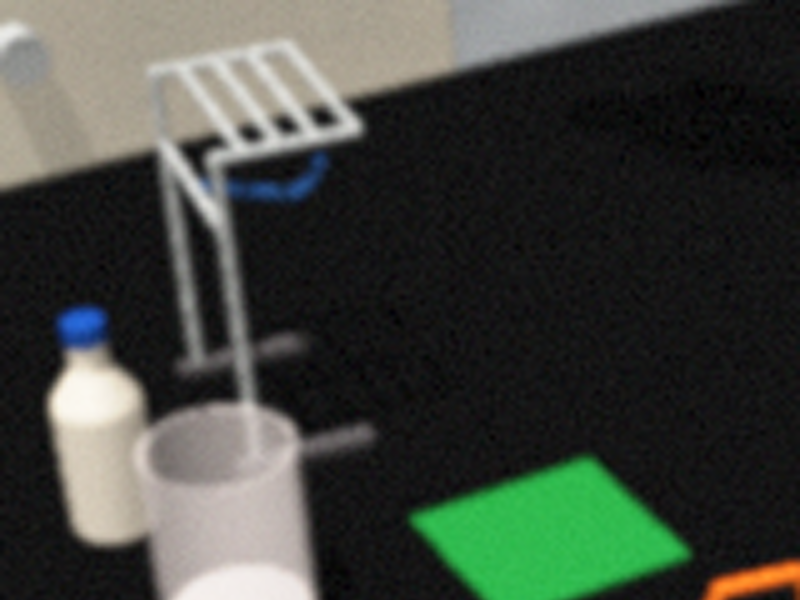

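Side crop (5×, offset 170,80): hook seat ≈(290,190), tip (322,158); shelf corners (155,70), (290,42), (360,128), (215,157). I'll refine the rack from both views and start the move to the knob.

```bash
cat > rk.py <<'E'
from fit import *
o=np.array([439.6,119.6]);o2=np.array([169.6,79.6])
T=[('top',o+np.array(u)/5,q) for u,q in [((103,305),(-15,75,10)),((342,328),(-15,-75,10)),((240,240),(-32,75,244)),((533,264),(-32,-75,244)),((243,53),(70,75,244)),((527,77),(70,-75,244))]]
T+=[('side',o2+np.array(u)/5,q) for u,q in [((372,433),(-15,75,5)),((302,340),(-15,-75,5)),((215,157),(70,75,244)),((360,128),(-32,75,244)),((290,42),(-32,-75,244)),((155,70),(70,-75,244)),((322,158),(-22,0,190)),((290,190),(0,0,168))]]
def R(p,q):
    c,s=np.cos(p[2]),np.sin(p[2]);return (p[0]+c*q[0]-s*q[1],p[1]+s*q[0]+c*q[1],q[2])
for nm,S in(('top',T[:6]),('side',T[6:]),('both',T)):
    f=lambda p:np.concatenate([proj(c,R(p,q))-u for c,u,q in S])
    r=least_squares(f,[650,-350,0],x_scale=[100,100,1],diff_step=1e-4);print(nm,r.x.round(3).tolist(),r.fun)
for c in('top','side'):
    im=cv2.imread('pics/%s1.png'%c)[:,:,::-1].copy();b,m=blobs(im,*COL['green'])
    h=max(cv2.findContours(m,0,2)[0],key=cv2.contourArea);q=cv2.approxPolyDP(h,4,True)[:,0]
    P=np.array([onz(c,p,5)[:2] for p in q]);print(c,P.tolist(),P.mean(0))
E
python3 rk.py
```

```text
top [556.118, -384.844, -0.111] [ 0.5 -0.4  0.8 -0.8  0.1  0.2 -1.1  0.4  0.1  0.2 -0.2  0.3]
side [552.015, -382.726, -0.108] [-0.3 -0.2  0.5 -0.3 -0.2 -0.   0.3 -0.4  0.2  0.4 -0.7  0.3 -0.5 -0.1
  0.6  0.4]
both [554.105, -383.885, -0.11] [ 0.2  0.3  0.6 -0.2 -0.2  1.  -1.3  1.1 -0.2  1.  -0.5  1.  -1.  -0.2
 -0.1 -0.3 -1.  -0.  -0.4 -0.4 -0.4  0.5 -1.4  0.3 -1.2 -0.1 -0.1  0.4]
top [[570.0500230424018, -56.35714705244277], [432.58843707052074, -55.623267975151265], [432.1671235725797, -193.5891303510593], [569.9987766029863, -193.78184524855791]] [ 501.2 -124.8]
side [[429.1616299676349, -56.924307598668975], [427.2699277536217, -189.47141471239433], [566.441512270766, -197.20215159975146], [574.6036592615842, -50.64940416348759]] [ 499.4 -123.6]
```

Call:
carry_out(series=[[0.416,0.771,0,0.297],[0.416,0.771,0,0.297],[0.416,0.771,0,0.297],[0.416,0.771,0,0.297],[0.416,0.771,0,0.297]], fingers=-1)

```text
t: 2.0
eef_pos: [300.4, -399.2, 187.9]
tcp_rot: [3.141, -0.0, 0.475]
ft_force: [0.9, -0.4, -0.1]
opening: 0.999
grip_force: 0.0
```

Call:
carry_out(series=[[0.416,0.771,0,0.297],[0.416,0.771,0,0.297],[0.416,0.771,0,0.297],[0.416,0.771,0,0.297],[0.416,0.771,0,0.297]])

```text
t: 2.5
eef_pos: [404.5, -206.4, 188.0]
tcp_rot: [3.141, -0.0, 0.631]
ft_force: [0.7, -1.7, 0.5]
opening: 0.998
grip_force: 0.0
```

Call:
carry_out(series=[[0.416,0.771,0,0.297],[0.416,0.771,0,0.297],[0.416,0.771,0,0.297],[0.416,0.771,0,0.297],[0.416,0.771,0,0.297]])

```text
t: 3.0
eef_pos: [508.6, -13.5, 188.0]
tcp_rot: [3.141, -0.0, 0.787]
ft_force: [0.2, -0.5, -0.5]
opening: 0.995
grip_force: 0.0
```

Call:
carry_out(series=[[0.416,0.771,0,0.297],[0.416,0.771,0,0.297],[0.416,0.771,0,0.297],[0.416,0.771,0,0.297],[0.416,0.771,0,0.297]])

```text
t: 3.5
eef_pos: [612.5, 179.3, 187.8]
tcp_rot: [3.141, -0.0, 0.942]
ft_force: [1.1, -0.8, -0.4]
opening: 1.005
grip_force: 0.0
```

Call:
carry_out(series=[[-0.02,-0.03,-0.52,0],[0,0,-0.52,0],[0,0,-0.52,0],[0,0,-0.52,0],[0,0,-0.52,0]])

```text
t: 4.0
eef_pos: [610.9, 176.0, 56.8]
tcp_rot: [3.141, -0.0, 0.941]
ft_force: [0.0, 0.2, -0.3]
opening: 0.998
grip_force: 0.0
```

Call:
carry_out(series=[[0,0,0,0],[0,0,0,0],[0,0,0,0],[0,0,0,0],[0,0,0,0]], fingers=1)

```text
t: 4.5
eef_pos: [611.3, 176.0, 58.8]
tcp_rot: [3.14, -0.001, 0.941]
ft_force: [-0.3, -1.6, -0.8]
opening: 0.634
grip_force: 0.0
```

Call:
carry_out(series=[[0,0,0,0],[0,0,0,0],[0,0,0,0],[0,0,0,0],[0,0,0,0]])

```text
t: 5.0
eef_pos: [610.9, 176.0, 57.7]
tcp_rot: [-3.142, 0.0, 0.941]
ft_force: [-0.6, 0.2, 0.9]
opening: 0.248
grip_force: 30.0
```

Run:
```python
import numpy as np
R=115;a0=-42.16
# 45 rows of 8 deg, printed by calls
P=lambda a:R*np.array([np.cos(np.radians(a)),np.sin(np.radians(a))])
for c in range(9):
    print([[round(v,3) for v in ((P(a0+8*(5*c+i+1))-P(a0+8*(5*c+i)))/50)]+[0,0] for i in range(5)])
from cell import env
s=env.state();print(s['joints'],s['eef_pos'],s['opening'],s['grip_force'])
```

```text
[[np.float64(0.198), np.float64(0.252), 0, 0], [np.float64(0.161), np.float64(0.277), 0, 0], [np.float64(0.121), np.float64(0.297), 0, 0], [np.float64(0.078), np.float64(0.311), 0, 0], [np.float64(0.034), np.float64(0.319), 0, 0]]
[[np.float64(-0.01), np.float64(0.321), 0, 0], [np.float64(-0.055), np.float64(0.316), 0, 0], [np.float64(-0.098), np.float64(0.305), 0, 0], [np.float64(-0.14), np.float64(0.289), 0, 0], [np.float64(-0.179), np.float64(0.267), 0, 0]]
[[np.float64(-0.214), np.float64(0.239), 0, 0], [np.float64(-0.245), np.float64(0.207), 0, 0], [np.float64(-0.272), np.float64(0.171), 0, 0], [np.float64(-0.293), np.float64(0.131), 0, 0], [np.float64(-0.308), np.float64(0.089), 0, 0]]
[[np.float64(-0.318), np.float64(0.046), 0, 0], [np.float64(-0.321), np.float64(0.001), 0, 0], [np.float64(-0.318), np.float64(-0.044), 0, 0], [np.float64(-0.309), np.float64(-0.088), 0, 0], [np.float64(-0.294), np.float64(-0.13), 0, 0]]
[[np.float64(-0.273), np.float64(-0.169), 0, 0], [np.float64(-0.246), np.float64(-0.206), 0, 0], [np.float64(-0.215), np.float64(-0.238), 0, 0], [np.float64(-0.1
[... 489 characters left out ...]
.224), 0, 0], [np.float64(0.259), np.float64(-0.189), 0, 0]]
[[np.float64(0.283), np.float64(-0.151), 0, 0], [np.float64(0.301), np.float64(-0.111), 0, 0], [np.float64(0.314), np.float64(-0.068), 0, 0], [np.float64(0.32), np.float64(-0.023), 0, 0], [np.float64(0.32), np.float64(0.021), 0, 0]]
[[np.float64(0.314), np.float64(0.066), 0, 0], [np.float64(0.302), np.float64(0.109), 0, 0], [np.float64(0.284), np.float64(0.15), 0, 0], [np.float64(0.26), np.float64(0.188), 0, 0], [np.float64(0.231), np.float64(0.222), 0, 0]]
[ 1.76682778e-01  6.51090019e-01  1.65243252e+00 -2.06205773e-05
  8.38157575e-01  8.06718099e-01] [610.86946226 176.00488678  57.73271699] 0.24807296786685898 30.00545024871826
```

Call:
carry_out(series=[[0.2,0.25,0,0],[0.16,0.28,0,0],[0.12,0.3,0,0],[0.08,0.31,0,0],[0.03,0.32,0,0]])

```text
t: 5.5
eef_pos: [640.4, 250.0, 57.7]
tcp_rot: [-3.142, 0.0, 0.941]
ft_force: [-5.1, -2.3, 2.1]
opening: 0.248
grip_force: 30.0
```

Call:
carry_out(series=[[-0.01,0.32,0,0],[-0.055,0.315,0,0],[-0.1,0.305,0,0],[-0.14,0.29,0,0],[-0.18,0.265,0,0]])

```text
t: 6.0
eef_pos: [615.4, 324.8, 57.7]
tcp_rot: [3.141, 0.0, 0.941]
ft_force: [-3.3, -5.0, 2.4]
opening: 0.247
grip_force: 30.0
```

Call:
carry_out(series=[[-0.215,0.24,0,0],[-0.245,0.205,0,0],[-0.27,0.17,0,0],[-0.295,0.13,0,0],[-0.31,0.09,0,0]])

```text
t: 6.5
eef_pos: [548.6, 365.9, 57.7]
tcp_rot: [3.141, -0.0, 0.941]
ft_force: [1.3, -7.4, 1.2]
opening: 0.252
grip_force: 30.0
```

Call:
carry_out(series=[[-0.32,0.045,0,0],[-0.32,0,0,0],[-0.32,-0.045,0,0],[-0.31,-0.09,0,0],[-0.295,-0.13,0,0]])

```text
t: 7.0
eef_pos: [470.9, 354.7, 57.8]
tcp_rot: [3.14, -0.002, 0.941]
ft_force: [6.0, -7.3, -2.3]
opening: 0.251
grip_force: 30.0
```

Call:
carry_out(series=[[-0.27,-0.17,0,0],[-0.245,-0.205,0,0],[-0.215,-0.24,0,0],[-0.18,-0.265,0,0],[-0.14,-0.29,0,0]])

```text
t: 7.5
eef_pos: [418.7, 296.6, 57.8]
tcp_rot: [3.14, -0.003, 0.941]
ft_force: [5.9, -0.7, -5.9]
opening: 0.25
grip_force: 30.0
```

Call:
carry_out(series=[[-0.1,-0.305,0,0],[-0.055,-0.315,0,0],[-0.01,-0.32,0,0],[0.035,-0.32,0,0],[0.075,-0.31,0,0]])

```text
t: 8.0
eef_pos: [415.9, 216.7, 57.8]
tcp_rot: [3.141, -0.001, 0.941]
ft_force: [2.9, 3.1, -5.9]
opening: 0.249
grip_force: 30.0
```

Call:
carry_out(series=[[0.12,-0.3,0,0],[0.16,-0.28,0,0],[0.195,-0.255,0,0],[0.23,-0.225,0,0],[0.26,-0.19,0,0]])

```text
t: 8.5
eef_pos: [464.9, 154.4, 57.8]
tcp_rot: [3.141, -0.001, 0.94]
ft_force: [2.0, 8.5, -5.5]
opening: 0.252
grip_force: 30.0
```

Call:
carry_out(series=[[0.285,-0.15,0,0],[0.3,-0.11,0,0],[0.315,-0.07,0,0],[0.32,-0.025,0,0],[0.32,0.02,0,0]])

```text
t: 9.0
eef_pos: [541.2, 138.4, 57.7]
tcp_rot: [-3.14, -0.0, 0.94]
ft_force: [-4.7, 10.6, -0.1]
opening: 0.247
grip_force: 30.0
```

Call:
carry_out(series=[[0.315,0.065,0,0],[0.3,0.11,0,0],[0.285,0.15,0,0],[0.26,0.19,0,0],[0.23,0.22,0,0]])

```text
t: 9.5
eef_pos: [610.2, 174.9, 57.7]
tcp_rot: [-3.14, 0.001, 0.94]
ft_force: [-5.9, 2.8, 3.1]
opening: 0.254
grip_force: 30.0
```

Call:
carry_out(series=[[0,0,0,0],[0,0,0,0],[0,0,0,0],[0,0,0,0],[0,0,0,0]])

```text
t: 10.0
eef_pos: [610.1, 174.8, 57.7]
tcp_rot: [-3.141, 0.0, 0.94]
ft_force: [-2.5, 3.6, 1.0]
opening: 0.252
grip_force: 30.0
```

Call:
carry_out(series=[[0,0,0,0],[0,0,0,0],[0,0,0,0],[0,0,0,0],[0,0,0,0]], fingers=-1)

```text
t: 10.5
eef_pos: [610.8, 174.8, 57.8]
tcp_rot: [3.141, -0.0, 0.941]
ft_force: [0.4, -0.2, -0.5]
opening: 0.612
grip_force: 0.0
```

Call:
carry_out(series=[[0,0,0,0],[0,0,0.5,0],[0,0,0.8,0],[0,0,0.8,0],[0,0,0.8,0]])

```text
t: 11.0
eef_pos: [610.5, 174.9, 204.3]
tcp_rot: [3.142, 0.0, 0.941]
ft_force: [0.4, -1.2, 0.4]
opening: 0.99
grip_force: 0.0
```

Call:
carry_out(series=[[0.1,-0.9,0.1,-1],[0.1,-0.9,0.1,-1],[0,-0.9,0,-1],[0,-0.9,0,-1],[0,-0.9,0,-1]])

```text
t: 11.5
eef_pos: [620.4, -51.8, 212.9]
tcp_rot: [3.141, -0.0, 0.413]
ft_force: [0.4, 0.1, 0.2]
opening: 0.997
grip_force: 0.0
```

Run:
```python
from fit import *
t=snap('top','top2.png');s=snap('side','side2.png')
K=[b for b in blobs(t,*COL['red'])[0]];K2=[b for b in blobs(s,*COL['red'])[0]];print(K,K2)
C=np.array([526.3,255.])
tk=[b for b in K if b[0][0]<330][0][0];sk=[b for b in K2 if b[0][0]<330][0][0]
k,f=knob(np.array(tk),np.array(sk));d=k-C;print(k,f,np.degrees(np.arctan2(d[1],d[0])))
a=cv2.resize(t[160:230,280:350],(560,560),interpolation=cv2.INTER_CUBIC);b=cv2.resize(s[180:250,290:360],(560,560),interpolation=cv2.INTER_CUBIC)
cv2.imwrite('pics/c4.png',cv2.resize(np.hstack([a,b]),(800,400))[:,:,::-1])
```

```text
[([302.9, 159.9], [299, 155, 8, 11, 73])] [([569.8, 215.3], [552, 194, 37, 44, 1155]), ([295.7, 231.3], [291, 223, 9, 18, 109])]
[610.4 176.9] [ 0.1  0.3 -0.2  0.4] -42.85811753524731
```

View pics/c4.png

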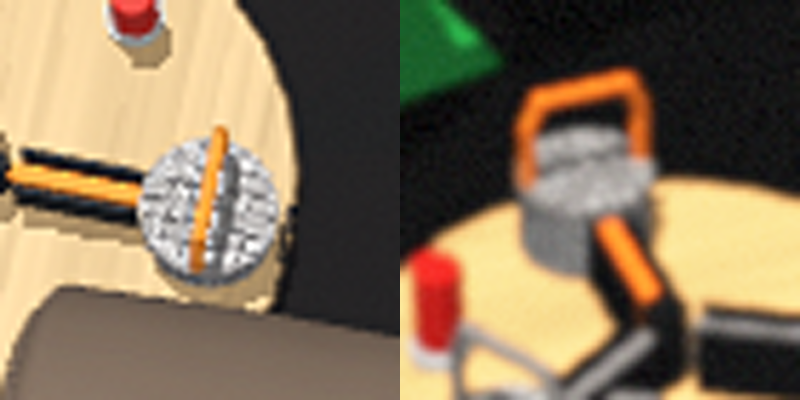

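Left crop: orange bail rod runs (220,130)–(197,268) in the crop. Right crop: its top bar is at (540,97)–(628,75). The handle is between its cheeks and the knob is back at its place.

Run:
```python
from fit import *
C=np.array([526.3,255.])
for a in(-102.2,-102.9):
    r=np.radians(a);R=np.array([[np.cos(r),-np.sin(r)],[np.sin(r),np.cos(r)]])
    print(a)
    for p in((118,24,126),(118,0,126),(118,-24,126),(118,31,105),(118,-31,105)):
        q=np.r_[C+R@np.array(p[:2]),p[2]];print(p,q,'top',(proj('top',q)-[279.6,159.6])*5.714,'side',(proj('side',q)-[289.6,179.6])*5.714+[400,0])
print(tri((316.5,192.6),(321.8,194.7)))
```

```text
-102.2
(118, 24, 126) [524.8 134.6 126. ] top [219.3 138.6] side [532.3  99.6]
(118, 0, 126) [501.4 139.7 126. ] top [210.1 185.5] side [576.4  89.7]
(118, -24, 126) [477.9 144.7 126. ] top [200.9 232.7] side [620.   79.9]
(118, 31, 105) [531.7 133.1 105. ] top [221.8 133.6] side [520.  135.6]
(118, -31, 105) [471.1 146.2 105. ] top [198.5 253.4] side [632.4 110. ]
-102.9
(118, 24, 126) [523.4 134.6 126. ] top [219.3 141.6] side [534.8  98.7]
(118, 0, 126) [500. 140. 126.] top [209.6 188.3] side [579.   89.2]
(118, -24, 126) [476.6 145.3 126. ] top [199.8 235.5] side [622.8  79.7]
(118, 31, 105) [530.2 133.1 105. ] top [222.  136.5] side [522.4 134.6]
(118, -31, 105) [469.7 146.9 105. ] top [197.2 256.1] side [635.2 109.8]
(array([498.5, 140.2, 127.6]), np.float64(2.5442808380216073))
```

Call:
carry_out(series=[[-0.24,0.384,0,-0.61],[-0.24,0.384,0,-0.61],[-0.24,0.384,0,-0.61],[-0.24,0.384,0,-0.61],[-0.24,0.384,0,-0.61]])

```text
t: 12.1
eef_pos: [560.0, 47.2, 212.8]
tcp_rot: [3.142, -0.0, 0.096]
ft_force: [-0.1, 0.4, 1.5]
opening: 0.998
grip_force: 0.0
```

Call:
carry_out(series=[[-0.24,0.384,0,-0.61],[-0.24,0.384,0,-0.61],[-0.24,0.384,0,-0.61],[-0.24,0.384,0,-0.61],[-0.24,0.384,0,-0.61]])

```text
t: 12.6
eef_pos: [499.9, 143.2, 212.8]
tcp_rot: [3.142, -0.0, -0.223]
ft_force: [-0.8, -0.7, -0.6]
opening: 0.998
grip_force: 0.0
```

Call:
carry_out(series=[[0,0,0,0],[0,0,-0.6,0],[0,0,-0.6,0],[0,0,-0.6,0],[0,0,-0.3,0]])

```text
t: 13.1
eef_pos: [500.1, 141.6, 105.6]
tcp_rot: [3.141, 0.002, -0.22]
ft_force: [-0.4, 0.6, 0.6]
opening: 0.998
grip_force: 0.0
```

Call:
carry_out(series=[[0,-0.03,0,0],[0,0,0,0],[0,0,0,0],[0,0,0,0],[0,0,0,0]], fingers=1)

```text
t: 13.6
eef_pos: [501.0, 140.5, 108.5]
tcp_rot: [-3.141, -0.001, -0.221]
ft_force: [-0.2, -0.1, -0.1]
opening: 0.635
grip_force: 0.0
```

Call:
carry_out(series=[[0,0,0,0],[0,0,0,0],[0,0,0,0],[0,0,0,0],[0,0,0,0]])

```text
t: 14.1
eef_pos: [500.7, 140.5, 107.7]
tcp_rot: [3.141, 0.0, -0.222]
ft_force: [1.5, -0.3, 0.8]
opening: 0.219
grip_force: 0.0
```

Call:
carry_out(series=[[0,0,0,0],[0,0,0,0],[0,0,0,0],[0,0,0,0],[0,0,0,0]])

```text
t: 14.6
eef_pos: [500.7, 140.5, 107.7]
tcp_rot: [3.141, 0.0, -0.222]
ft_force: [-0.1, 0.2, -0.5]
opening: 0.007
grip_force: 0.0
```

Call:
carry_out(series=[[0,0,0.1,0],[0,0,0.2,0],[0,0,0.2,0],[0,0,0.3,0],[0,0,0.3,0]])

```text
t: 15.1
eef_pos: [500.7, 140.5, 164.2]
tcp_rot: [-3.141, -0.001, -0.222]
ft_force: [1.1, 0.0, 0.2]
opening: 0.003
grip_force: 0.0
```

Run:
```python
from fit import *
t=snap('top');s=snap('side')
a=cv2.resize(t[140:230,270:360],(540,540),interpolation=cv2.INTER_CUBIC);b=cv2.resize(s[150:240,270:360],(540,540),interpolation=cv2.INTER_CUBIC)
cv2.imwrite('pics/c5.png',cv2.resize(np.hstack([a,b]),(800,400))[:,:,::-1])
q=env.state();print(q['eef_pos'],proj('side',q['eef_pos']),proj('top',q['eef_pos']))
```

```text
[501.6 140.7 165.1] [320.5 184.5] [316.  189.3]
```

View pics/c5.png

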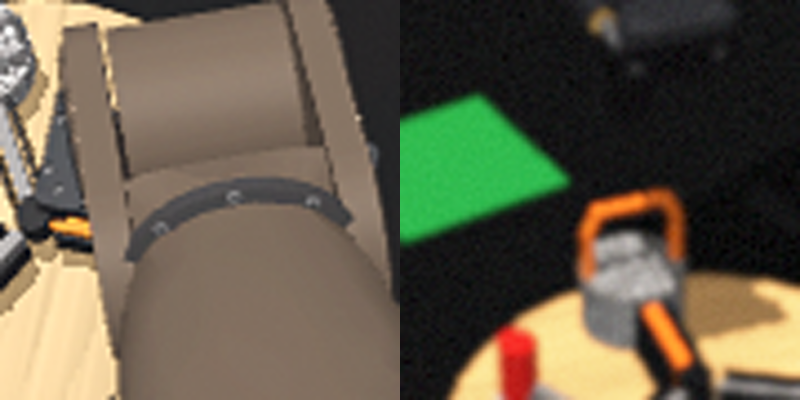

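Run:
```python
from fit import *
s=snap('side').astype(float)
q=env.state();p=np.array(q['eef_pos']);print(p,q['opening'],q['tcp_rot'])
b=s[120:240,250:390];b=np.clip(255*(b/255)**.4,0,255).astype(np.uint8)
b=cv2.resize(b,(700,600),interpolation=cv2.INTER_CUBIC)
def dot(P,c):
    u=(proj('side',P)-[249.6,119.6])*5;cv2.circle(b,tuple(int(v) for v in u),3,c,-1)
for dz in(0,19,78):dot(p+[0,0,dz],(255,0,255))
y=np.array([np.sin(-.222),-np.cos(-.222),0])
for e in(-90,90):dot(p+y*e+[0,0,78],(0,255,255))
cv2.imwrite('pics/c6.png',b[:,:,::-1])
```

```text
[501.1 140.5 163.9] 0.006498123943625279 [-3.1 -0.  -0.2]
```

View pics/c6.png

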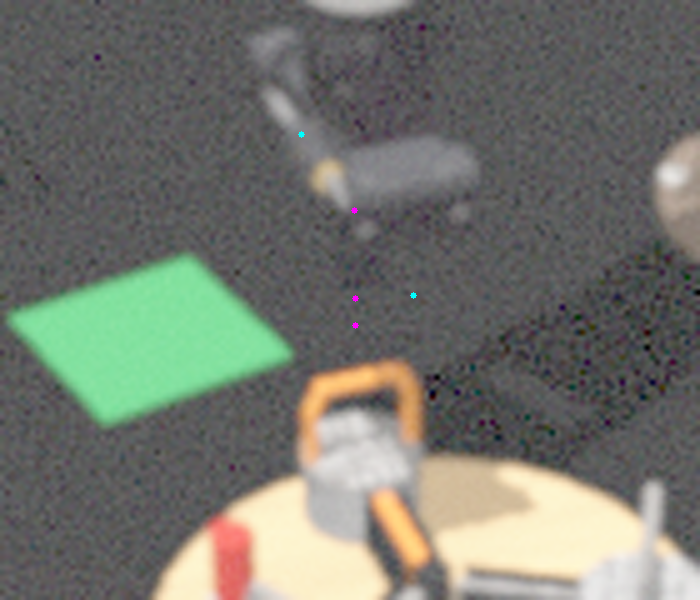

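Run:
```python
from fit import *
out=[]
for f,p,yaw in(('side1',[195.9,-593.5,187.8],.319),('side2',[620.4,-51.8,212.9],.413)):
    im=cv2.imread('pics/%s.png'%f)[:,:,::-1].astype(float);p=np.array(p)
    u0=proj('side',p).round().astype(int);print(f,u0)
    x0,y0=max(u0[0]-40,0),max(u0[1]-50,0)
    b=im[y0:y0+80,x0:x0+80];b=np.clip(255*(b/255)**.45,0,255).astype(np.uint8);b=cv2.resize(b,(400,400),interpolation=cv2.INTER_CUBIC)
    y=np.array([np.sin(yaw),-np.cos(yaw),0]);x=np.array([np.cos(yaw),np.sin(yaw),0])
    for P,c in((p,(255,0,255)),(p+y*52,(0,255,255)),(p-y*52,(0,255,255)),(p+x*52,(255,255,0)),(p-x*52,(255,255,0))):
        v=(proj('side',P)-[x0-.4,y0-.4])*5;cv2.circle(b,(int(v[0]),int(v[1])),3,c,-1)
    out.append(b)
cv2.imwrite('pics/c7.png',np.hstack(out)[:,:,::-1])
```

```text
side1 [286  72]
side2 [252 153]
```

View pics/c7.png

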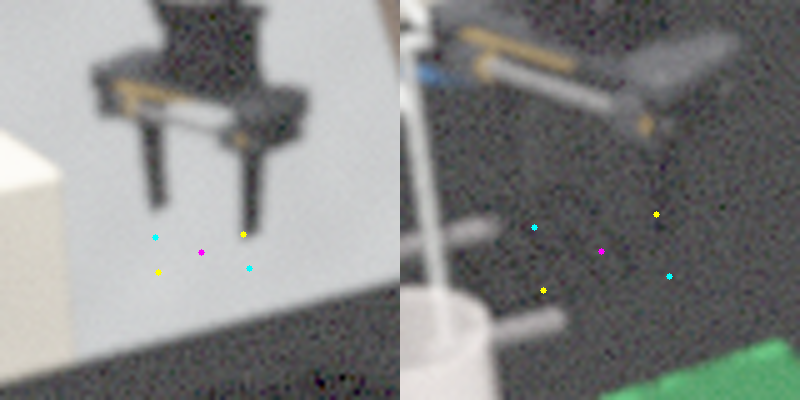

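The c5–c7 crops show the miss was in height. The closing axis is right, but the fingertips show roughly 6 px (15–20 mm) above the projected TCP. I'll retry lower, with the tips still above the filter's top at z = 75.

Call:
carry_out(series=[[0,0,0,0],[0,0,0,0],[0,0,0,0],[0,0,0,0],[0,0,0,0]], fingers=-1)

```text
t: 15.75
eef_pos: [500.6, 140.4, 162.5]
tcp_rot: [3.141, 0.0, -0.222]
ft_force: [0.6, -0.5, -1.3]
opening: 0.366
grip_force: 0.0
```

Call:
carry_out(series=[[0,0,0,0],[0,0,0,0],[0,0,0,0],[0,0,0,0],[0,0,-0.2,0]])

```text
t: 16.25
eef_pos: [501.3, 140.6, 153.3]
tcp_rot: [-3.141, -0.002, -0.221]
ft_force: [0.8, -0.6, -0.9]
opening: 0.793
grip_force: 0.0
```

Call:
carry_out(series=[[0,0,-0.3,0],[0,0,-0.3,0],[0,0,-0.3,0],[0,0,-0.2,0],[0,0,-0.14,0]])

```text
t: 16.75
eef_pos: [500.4, 140.4, 89.7]
tcp_rot: [3.141, 0.001, -0.222]
ft_force: [0.2, 0.3, -0.0]
opening: 1.002
grip_force: 0.0
```

Call:
carry_out(series=[[0,0,0,0],[0,0,0,0],[0,0,0,0],[0,0,0,0],[0,0,0,0]], fingers=1)

```text
t: 17.25
eef_pos: [500.8, 140.5, 91.1]
tcp_rot: [-3.141, -0.001, -0.222]
ft_force: [0.6, -0.3, -0.5]
opening: 0.634
grip_force: 0.0
```

Call:
carry_out(series=[[0,0,0,0],[0,0,0,0],[0,0,0,0],[0,0,0,0],[0,0,0,0]])

```text
t: 17.75
eef_pos: [500.6, 140.5, 90.7]
tcp_rot: [3.142, 0.0, -0.222]
ft_force: [-0.4, -0.3, -0.2]
opening: 0.215
grip_force: 0.0
```

Call:
carry_out(series=[[0,0,0,0],[0,0,0,0],[0,0,0,0],[0,0,0,0],[0,0,0,0]])

```text
t: 18.25
eef_pos: [500.7, 140.5, 90.8]
tcp_rot: [3.142, -0.0, -0.222]
ft_force: [-0.5, -0.5, -0.4]
opening: 0.073
grip_force: 30.0
```

Gripped (7 mm opening), so the real fingertips sit roughly 20 mm above the reported z. Now I lift and carry to the mat.

Call:
carry_out(series=[[0,0,0.1,0],[0,0,0.3,0],[0,0,0.4,0],[0,0,0.4,0],[0,0,0.4,0]])

```text
t: 18.75
eef_pos: [500.5, 140.4, 171.8]
tcp_rot: [3.141, 0.0, -0.222]
ft_force: [-0.7, 0.4, -2.0]
opening: 0.073
grip_force: 30.0
```

Run:
```python
from fit import *
s=snap('side');t=snap('top')
print([b for b in blobs(s,*COL['orange'],15)[0] if 290<b[0][0]<345 and b[0][1]>120])
q=env.state();p=np.array(q['eef_pos']);print(p,q['opening'],q['ft_force'],q['moment'])
for z in(130,150,170,190,206,216):print(z,proj('side',(p[0],p[1],z)))
for u in((415,125),(405,130)):print(onz('top',u,0),onz('top',u,65))
```

```text
[([330.9, 176.2], [327, 169, 7, 17, 63]), ([312.7, 177.9], [309, 172, 10, 17, 74]), ([331.0, 206.6], [325, 196, 13, 21, 147])]
[501.7 140.6 173.1] 0.07572559734771749 [ 0.2 -0.6 -1.1] [ 0.1 -0.   0. ]
130 [320.6 194.4]
150 [320.5 188.8]
170 [320.5 183.1]
190 [320.5 177.3]
206 [320.4 172.6]
216 [320.4 169.6]
[ 735.  -180.5    0. ] [ 713.2 -165.6   65. ]
[ 719.  -147.5    0. ] [ 698.  -134.1   65. ]
```

Call:
carry_out(series=[[0.02,-0.264,0,0.804],[0.02,-0.264,0,0.804],[0.02,-0.264,0,0.804],[0.02,-0.264,0,0.804],[0.02,-0.264,0,0.804]])

```text
t: 19.35
eef_pos: [505.2, 73.9, 169.7]
tcp_rot: [-3.141, 0.001, 0.203]
ft_force: [0.1, 0.0, -1.0]
opening: 0.077
grip_force: 30.0
```

Call:
carry_out(series=[[0.02,-0.264,0,0.804],[0.02,-0.264,0,0.804],[0.02,-0.264,0,0.804],[0.02,-0.264,0,0.804],[0.02,-0.264,0,0.804]])

```text
t: 19.85
eef_pos: [510.2, 7.9, 169.7]
tcp_rot: [-3.141, 0.001, 0.624]
ft_force: [0.7, -0.2, -1.2]
opening: 0.072
grip_force: 30.0
```

Call:
carry_out(series=[[0.02,-0.264,0,0.804],[0.02,-0.264,0,0.804],[0.02,-0.264,0,0.804],[0.02,-0.264,0,0.804],[0.02,-0.264,0,0.804]])

```text
t: 20.35
eef_pos: [515.2, -58.0, 169.7]
tcp_rot: [-3.14, 0.0, 1.045]
ft_force: [-0.2, 0.3, -1.4]
opening: 0.074
grip_force: 30.0
```

Call:
carry_out(series=[[0.02,-0.264,0,0.804],[0.02,-0.264,0,0.804],[0.02,-0.264,0,0.804],[0.02,-0.264,0,0.804],[0.02,-0.264,0,0.804]])

```text
t: 20.85
eef_pos: [520.3, -123.9, 169.7]
tcp_rot: [-3.14, -0.0, 1.466]
ft_force: [0.2, 0.3, -1.8]
opening: 0.079
grip_force: 30.0
```

Call:
carry_out(series=[[0,0,-0.4,0],[0,0,-0.4,0],[0,0,-0.4,0],[0,0,-0.3,0],[0,0,-0.2,0]])

```text
t: 21.35
eef_pos: [519.9, -123.3, 83.8]
tcp_rot: [-3.139, -0.001, 1.462]
ft_force: [-0.4, 0.1, -1.4]
opening: 0.071
grip_force: 30.0
```

Call:
carry_out(series=[[0,0,-0.12,0],[0,0,-0.1,0],[0,0,-0.08,0],[0,0,-0.04,0],[0,0,0,0]])

```text
t: 21.85
eef_pos: [520.7, -123.5, 68.8]
tcp_rot: [3.141, 0.0, 1.462]
ft_force: [-0.9, -1.1, -0.6]
opening: 0.073
grip_force: 30.0
```

Call:
carry_out(series=[[0,0,-0.03,0],[0,0,-0.03,0],[0,0,0,0],[0,0,0,0],[0,0,0,0]])

```text
t: 22.35
eef_pos: [520.7, -123.5, 65.8]
tcp_rot: [3.141, 0.0, 1.462]
ft_force: [0.7, 1.1, -1.6]
opening: 0.071
grip_force: 30.0
```

Still carrying the weight; I'll lower in small steps until the force turns.

Call:
carry_out(series=[[0,0,-0.02,0],[0,0,-0.02,0],[0,0,0,0],[0,0,0,0],[0,0,0,0]])

```text
t: 22.85
eef_pos: [520.7, -123.6, 65.5]
tcp_rot: [3.14, 0.0, 1.463]
ft_force: [-7.0, 1.8, 22.3]
opening: 0.08
grip_force: 30.0
```

Call:
carry_out(series=[[0,0,0.02,0],[0,0,0,0],[0,0,0,0],[0,0,0,0],[0,0,0,0]], fingers=-1)

```text
t: 23.35
eef_pos: [520.6, -123.5, 64.5]
tcp_rot: [-3.141, -0.0, 1.462]
ft_force: [-0.2, 0.4, 0.5]
opening: 0.438
grip_force: 0.0
```

Call:
carry_out(series=[[0,0,0,0],[0,0,0,0],[0,0,0,0],[0,0,0,0],[0,0,0,0]])

```text
t: 23.85
eef_pos: [520.7, -123.5, 64.8]
tcp_rot: [3.141, 0.0, 1.462]
ft_force: [0.8, 0.5, -0.3]
opening: 0.86
grip_force: 0.0
```

Call:
carry_out(series=[[0,0,0.3,0],[0,0,0.6,0],[0,0,0.6,0],[0,0,0.6,0],[0,0,0.4,0]])

```text
t: 24.35
eef_pos: [521.0, -123.6, 191.9]
tcp_rot: [3.14, 0.001, 1.462]
ft_force: [0.4, -0.1, -0.7]
opening: 1.001
grip_force: 0.0
```

Call:
carry_out(series=[[-0.6,0.06,0,-1],[-0.6,0.06,0,-1],[-0.6,0.06,0,-1],[0,0,0,-1],[0,0,0,-1]])

```text
t: 24.85
eef_pos: [430.1, -114.5, 190.2]
tcp_rot: [3.141, -0.0, 0.934]
ft_force: [0.3, -0.2, -0.4]
opening: 1.001
grip_force: 0.0
```

Call:
carry_out(series=[[0,0,0,-1],[0,0,0,-1],[0,0,0,-1],[0,0,0,-1],[0,0,0,-1]])

```text
t: 25.35
eef_pos: [430.6, -114.5, 189.8]
tcp_rot: [3.141, -0.0, 0.411]
ft_force: [0.6, -0.3, -0.6]
opening: 1.0
grip_force: 0.0
```

Call:
carry_out(series=[[0,0,0,-1],[0,0,0,-1],[0,0,0,-1],[0,0,0,-1],[0,0,0,-1]])

```text
t: 25.85
eef_pos: [430.6, -114.5, 189.8]
tcp_rot: [3.141, -0.0, -0.113]
ft_force: [0.4, 0.3, -0.8]
opening: 1.0
grip_force: 0.0
```

Run:
```python
from fit import *
t=snap('top');s=snap('side')
for c,im in(('top',t),('side',s)):
    print(c,[b for b in blobs(im,*COL['orange'],12)[0] if b[0][1]>100 and 250<b[0][0]<440])
    for l in('orange_filter','orange_filter_bail','orange_filter_handle'):print(l,[(np.array([r['position'][1]*640,r['position'][0]*400]).round(1).tolist(),round(r['conf'],2)) for r in env.look_for(c,l)])
C=np.array([520.7,-123.5]);a=-.11;R=np.array([[np.cos(a),-np.sin(a)],[np.sin(a),np.cos(a)]])
for n,p in(('bail',(0,0,101)),('b+',(0,24,101)),('b-',(0,-24,101)),('h-35',(-35,0,43)),('h-88',(-88,0,43)),('h-105',(-105,0,43))):
    q=np.r_[C+R@np.array(p[:2]),p[2]];print(n,q,proj('top',q),proj('side',q))
a=cv2.resize(t[160:240,360:440],(480,480),interpolation=cv2.INTER_CUBIC);b=cv2.resize(s[130:230,250:350],(480,480),interpolation=cv2.INTER_CUBIC)
cv2.imwrite('pics/c8.png',cv2.resize(np.hstack([a,b]),(800,400))[:,:,::-1])
```

```text
top [([401.2, 185.1], [395, 184, 14, 3, 17])]
orange_filter []
orange_filter_bail [([402.1, 183.4], 0.7)]
orange_filter_handle [([402.2, 183.0], 0.59)]
side [([273.0, 166.3], [269, 159, 10, 17, 98]), ([295.0, 176.0], [286, 170, 18, 13, 151])]
orange_filter [([276.8, 176.6], 0.79), ([340.6, 247.3], 0.46)]
orange_filter_bail [([276.4, 180.6], 0.77)]
orange_filter_handle [([277.1, 179.4], 0.81)]
bail [ 520.7 -123.5  101. ] [407.4 184.9] [272.2 164.2]
b+ [523.3 -99.6 101. ] [399.1 184.2] [274.9 167.7]
b- [ 518.1 -147.4  101. ] [415.6 185.6] [269.4 160.8]
h-35 [ 485.9 -119.7   43. ] [403.1 200.2] [282.8 176.2]
h-88 [ 433.2 -113.8   43. ] [402.2 217.7] [297.  172.3]
h-105 [ 416.3 -112.    43. ] [401.9 223.4] [301.6 171.1]
```

View pics/c8.png

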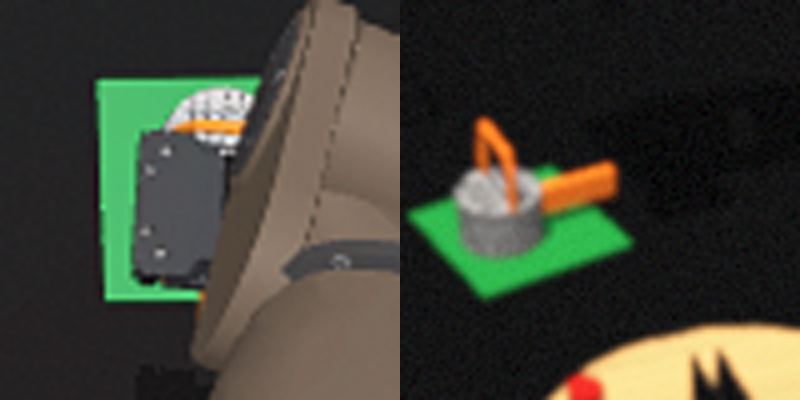

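The crops show the filter standing upright on the mat, handle toward −x, where I predicted it (bail (401,185) in the top view). Now I descend over the handle, feeling for the mat to fix the height offset.

Call:
carry_out(series=[[0.05,0.01,-0.7,0],[0,0,-0.7,0],[0,0,-0.7,0],[0,0,-0.7,0],[0,0,-0.5,0]])

```text
t: 26.75
eef_pos: [432.7, -113.8, 23.0]
tcp_rot: [-3.141, 0.001, -0.107]
ft_force: [0.9, -0.0, -0.8]
opening: 0.997
grip_force: 0.0
```

Call:
carry_out(series=[[0,0,-0.1,0],[0,0,-0.06,0],[0,0,-0.06,0],[0,0,-0.06,0],[0,0,0,0]])

```text
t: 27.25
eef_pos: [433.5, -114.1, 11.3]
tcp_rot: [3.141, -0.001, -0.108]
ft_force: [0.1, 1.1, -0.2]
opening: 0.999
grip_force: 0.0
```

Call:
carry_out(series=[[0,0,-0.06,0],[0,0,-0.06,0],[0,0,-0.04,0],[0,0,0,0],[0,0,0,0]])

```text
t: 27.75
eef_pos: [433.1, -114.0, 2.7]
tcp_rot: [3.142, 0.0, -0.108]
ft_force: [0.1, -0.4, -0.4]
opening: 1.0
grip_force: 0.0
```

Call:
carry_out(series=[[0,0,-0.05,0],[0,0,-0.05,0],[0,0,-0.05,0],[0,0,0,0],[0,0,0,0]])

```text
t: 28.25
eef_pos: [433.1, -114.0, -4.8]
tcp_rot: [3.142, 0.0, -0.109]
ft_force: [-0.5, 0.7, 0.6]
opening: 1.003
grip_force: 0.0
```

Call:
carry_out(series=[[0,0,-0.04,0],[0,0,-0.04,0],[0,0,0,0],[0,0,0,0],[0,0,0,0]])

```text
t: 28.75
eef_pos: [433.2, -114.0, -8.7]
tcp_rot: [3.141, 0.0, -0.108]
ft_force: [0.7, 0.1, 1.4]
opening: 1.0
grip_force: 0.0
```

Call:
carry_out(series=[[0,0,0,0],[0,0,0,0],[0,0,0,0],[0,0,0,0],[0,0,0,0]], fingers=1)

```text
t: 29.25
eef_pos: [433.2, -114.0, -8.8]
tcp_rot: [3.141, 0.0, -0.108]
ft_force: [-0.4, -0.4, 0.5]
opening: 0.637
grip_force: 0.0
```

Call:
carry_out(series=[[0,0,0,0],[0,0,0,0],[0,0,0,0],[0,0,0,0],[0,0,0,0]])

```text
t: 29.75
eef_pos: [433.2, -114.0, -8.7]
tcp_rot: [3.141, -0.0, -0.108]
ft_force: [0.2, -0.4, 0.6]
opening: 0.216
grip_force: 0.0
```

Call:
carry_out(series=[[0,0,0,0],[0,0,0,0],[0,0,0,0],[0,0,0,0],[0,0,0,0]])

```text
t: 30.25
eef_pos: [433.2, -114.0, -8.7]
tcp_rot: [3.142, -0.0, -0.108]
ft_force: [0.1, 0.9, 0.7]
opening: 0.104
grip_force: 30.0
```

Call:
carry_out(series=[[0,0,0.1,0],[0,0,0.2,0],[0,0,0.3,0],[0,0,0.3,0],[0,0,0.1,0]])

```text
t: 30.75
eef_pos: [433.6, -114.2, 43.0]
tcp_rot: [3.141, -0.002, -0.108]
ft_force: [-0.9, 0.9, -1.7]
opening: 0.103
grip_force: 30.0
```

Call:
carry_out(series=[[0,0,0.2,0],[0,0,0.4,0],[0,0,0.4,0],[0,0,0.12,0],[0,0,0,0]])

```text
t: 31.25
eef_pos: [433.4, -114.1, 97.8]
tcp_rot: [3.141, -0.001, -0.108]
ft_force: [0.8, 0.1, -0.8]
opening: 0.103
grip_force: 30.0
```

```bash
cat > orc.py <<'E'
from fit import *
def orc(c,x0,x1,y0,y1):
    im=snap(c);return im,[b for b in blobs(im,(5,150,90),(18,255,255),12)[0] if x0<b[0][0]<x1 and y0<b[0][1]<y1]
E
python3 - <<'E'
from orc import *
q=env.state();p=np.array(q['eef_pos']);print(p,q['ft_force'],q['moment'],q['tcp_rot'])
ims,b=orc('side',180,320,90,230);print('side',b)
imt,b=orc('top',370,450,120,240);print('top',b)
yaw=-.108;R=np.array([[np.cos(yaw),-np.sin(yaw)],[np.sin(yaw),np.cos(yaw)]])
for tilt in(0,.1,.2):  # nose-down pitch about handle grip point
    print('tilt',tilt)
    for n,l in(('b+',(88,24,71)),('b0',(88,0,71)),('b-',(88,-24,71)),('s+',(88,31,50)),('s-',(88,-31,50))):
        x,y,z=l;c,s=np.cos(tilt),np.sin(tilt);x,z=c*x+s*z,-s*x+c*z
        P=np.r_[p[:2]+R@np.array([x,y]),p[2]+8.7+30+z];print(n,P,proj('side',P),proj('top',P))
E
```

```text
[ 433.4 -114.1   97.8] [ 0.8  0.1 -0.8] [0.1 0.1 0. ] [ 3.1 -0.  -0.1]
side [([271.3, 139.4], [266, 131, 12, 23, 137]), ([289.1, 150.7], [284, 146, 12, 11, 113]), ([298.5, 227.0], [295, 222, 6, 13, 18])]
top [([402.8, 178.1], [400, 176, 8, 6, 20])]
tilt 0
b+ [523.5 -99.7 207.5] [273.  139.1] [406.  176.1]
b0 [ 520.9 -123.6  207.5] [270.1 135.8] [415.  176.9]
b- [ 518.3 -147.5  207.5] [267.3 132.5] [424.  177.6]
s+ [524.2 -92.8 186.5] [274.2 145.9] [402.  177.6]
s- [ 517.5 -154.4  186.5] [266.9 137.3] [424.8 179.5]
tilt 0.1
b+ [ 530.1 -100.5  198.3] [271.2 142.1] [405.5 174.5]
b0 [ 527.5 -124.3  198.3] [268.3 138.8] [414.4 175.2]
b- [ 524.9 -148.2  198.3] [265.5 135.5] [423.3 175.9]
s+ [528.7 -93.3 177.5] [273.  148.7] [401.5 176.7]
s- [ 522.1 -154.9  177.5] [265.7 140. ] [424.1 178.6]
tilt 0.2
b+ [ 535.7 -101.1  188.6] [269.7 145.2] [404.9 173.2]
b0 [ 533.2 -124.9  188.6] [266.8 141.8] [413.8 174. ]
b- [ 530.6 -148.8  188.6] [264.1 138.5] [422.6 174.7]
s+ [532.4 -93.7 168. ] [272.1 151.6] [400.9 176.2]
s- [ 525.7 -155.3  168. ] [264.9 142.8] [423.4 178. ]
```

No droop; the bail matches the level prediction in both views. I carry it to 90 mm in front of the seat.

Call:
carry_out(series=[[-0.112,-0.5,0,0],[-0.112,-0.5,0,0],[-0.112,-0.5,0,0],[-0.112,-0.5,0,0],[-0.112,-0.5,0,0]])

```text
t: 31.85
eef_pos: [404.4, -239.7, 96.2]
tcp_rot: [-3.141, 0.002, -0.108]
ft_force: [0.0, -0.3, -1.4]
opening: 0.105
grip_force: 30.0
```

Call:
carry_out(series=[[-0.112,-0.5,0,0],[-0.112,-0.5,0,0],[-0.112,-0.5,0,0],[-0.112,-0.5,0,0],[-0.112,-0.5,0,0]])

```text
t: 32.35
eef_pos: [376.4, -364.7, 96.0]
tcp_rot: [-3.14, 0.002, -0.109]
ft_force: [-0.7, 0.2, -1.3]
opening: 0.101
grip_force: 30.0
```

```bash
cat > chk.py <<'E'
from orc import *
q=env.state();p=np.array(q['eef_pos']);print(p,q['ft_force'],q['joints'])
yaw=q['tcp_rot'][2];R=np.array([[np.cos(yaw),-np.sin(yaw)],[np.sin(yaw),np.cos(yaw)]])
ims,b=orc('side',180,320,60,230);print('side',b)
bl=[x for x in blobs(ims,*COL['blue'],10)[0] if 200<x[0][0]<250 and 100<x[0][1]<130];print('blue',bl)
imt,b=orc('top',430,560,120,260);print('top',b)
bl=[x for x in blobs(imt,*COL['blue'],6)[0] if 490<x[0][0]<520];print('blue',bl)
for n,(x,y,z) in(('b+',(88,24,71)),('b0',(88,0,71)),('b-',(88,-24,71)),('s+',(88,31,50)),('s-',(88,-31,50)),('l+',(88,31,20)),('l-',(88,-31,20))):
    P=np.r_[p[:2]+R@np.array([x,y]),p[2]+38.7+z];print(n,P,proj('side',P),proj('top',P))
rx=np.array([554.1,-383.9]);a=-.11;Rr=np.array([[np.cos(a),-np.sin(a)],[np.sin(a),np.cos(a)]])
B=p[:2]+R@np.array([88,0]);print('bail in rack',Rr.T@(B-rx),'z-172:',p[2]+38.7+71-172)
for dx in (-22,0,70):print(dx,proj('side',np.r_[rx+Rr@np.array([dx,0]),168 if dx>-5 else 190]),proj('top',np.r_[rx+Rr@np.array([dx,0]),168 if dx>-5 else 190]))
E
python3 chk.py
```

```text
[ 376.4 -364.7   96. ] [-0.7  0.2 -1.3] [-0.9  0.5  1.9 -0.   0.8  0.8]
side [([252.1, 107.0], [248, 99, 10, 21, 112]), ([268.5, 117.6], [263, 113, 12, 10, 95]), ([298.6, 227.4], [295, 222, 6, 14, 19])]
blue [([226.1, 116.5], [216, 111, 19, 9, 77])]
top [([509.9, 196.8], [494, 195, 29, 7, 82])]
blue [([507.5, 144.5], [506, 142, 4, 6, 16]), ([506.1, 153.2], [505, 151, 4, 6, 17]), ([504.9, 162.8], [504, 160, 3, 7, 19]), ([506.9, 171.6], [505, 171, 4, 3, 8])]
b+ [ 466.5 -350.3  205.7] [253.2 105.8] [501.1 195.1]
b0 [ 463.9 -374.2  205.7] [250.8 103.2] [510.1 195.8]
b- [ 461.3 -398.1  205.7] [248.5 100.6] [519.1 196.5]
s+ [ 467.3 -343.4  184.7] [254.4 112. ] [495.5 196.2]
s- [ 460.6 -405.   184.7] [248.4 105.1] [518.4 198.1]
l+ [ 467.3 -343.4  154.7] [255.1 119.6] [491.5 198.1]
l- [ 460.6 -405.   154.7] [249.1 112.6] [513.8 200. ]
bail in rack [-90.7  -0.3] z-172: 33.667263037051725
-22 [232.8 111.1] [507.8 172. ]
0 [227.5 118. ] [504.7 166.1]
70 [208.2 122.2] [504.9 141.9]
```

Call:
carry_out(series=[[0.188,-0.021,0.03,0],[0.188,-0.021,0,0],[0.188,-0.021,0,0],[0.188,-0.021,0,0],[0.188,-0.021,0,0]])

```text
t: 32.95
eef_pos: [425.4, -368.9, 98.7]
tcp_rot: [3.141, -0.0, -0.107]
ft_force: [0.6, -0.6, -1.7]
opening: 0.099
grip_force: 30.0
```

```bash
python3 chk.py
```

```text
[ 425.4 -368.9   98.7] [ 0.6 -0.6 -1.7] [-0.8  0.5  1.8 -0.   0.8  0.8]
side [([240.6, 112.6], [236, 107, 9, 15, 64]), ([255.8, 119.9], [251, 115, 11, 11, 99]), ([298.6, 227.4], [295, 222, 6, 14, 19])]
blue [([224.7, 116.8], [216, 111, 18, 9, 61])]
top [([504.2, 177.9], [491, 176, 29, 6, 70])]
blue [([507.5, 144.5], [506, 142, 4, 6, 16]), ([506.1, 153.2], [505, 151, 4, 6, 17]), ([504.9, 162.8], [504, 160, 3, 7, 19]), ([507.0, 171.6], [505, 171, 4, 3, 7])]
b+ [ 515.4 -354.4  208.4] [240. 108.] [501.2 176.8]
b0 [ 512.9 -378.3  208.4] [237.7 105.3] [510.2 177.5]
b- [ 510.3 -402.2  208.4] [235.5 102.7] [519.1 178.3]
s+ [ 516.2 -347.5  187.4] [241.3 114.3] [495.6 178.3]
s- [ 509.5 -409.1  187.4] [235.5 107.3] [518.4 180.1]
l+ [ 516.2 -347.5  157.4] [242.1 122. ] [491.6 180.6]
l- [ 509.5 -409.1  157.4] [236.3 114.9] [513.8 182.4]
bail in rack [-41.6   1. ] z-172: 36.42483597715466
-22 [232.8 111.1] [507.8 172. ]
0 [227.5 118. ] [504.7 166.1]
70 [208.2 122.2] [504.9 141.9]
```

Call:
carry_out(series=[[0.15,-0.018,0,0],[0.15,-0.018,0,0],[0.15,-0.018,0,0],[0.15,-0.018,0,0],[0.15,-0.018,0,0]])

```text
t: 33.55
eef_pos: [462.3, -373.9, 98.8]
tcp_rot: [3.141, -0.0, -0.108]
ft_force: [-0.1, 0.0, -1.3]
opening: 0.107
grip_force: 30.0
```

Call:
carry_out(series=[[0.08,-0.009,0,0],[0.07,-0.008,0,0],[0,0,0,0],[0,0,0,0],[0,0,0,0]])

```text
t: 34.05
eef_pos: [468.9, -374.6, 98.8]
tcp_rot: [3.142, 0.0, -0.109]
ft_force: [-0.2, 0.1, -2.4]
opening: 0.104
grip_force: 30.0
```

```bash
python3 chk.py | egrep -v '^(l|s[-+])'
```

```text
[ 468.9 -374.6   98.8] [-0.2  0.1 -2.4] [-0.8  0.6  1.7 -0.   0.9  0.9]
side [([228.2, 114.8], [223, 110, 9, 15, 61]), ([244.3, 122.4], [239, 118, 12, 10, 102]), ([298.6, 227.4], [295, 222, 6, 14, 19])]
blue [([233.8, 112.3], [233, 111, 3, 4, 10]), ([218.7, 117.0], [216, 116, 7, 4, 16])]
top [([505.0, 162.2], [492, 160, 26, 6, 64])]
blue [([507.4, 144.5], [506, 142, 4, 6, 17]), ([506.2, 153.3], [505, 151, 4, 6, 16]), ([504.5, 165.0], [504, 164, 2, 3, 6])]
b+ [ 559.  -360.3  208.5] [227.8 110.4] [501.7 160.9]
b0 [ 556.4 -384.1  208.5] [225.6 107.7] [510.6 161.7]
b- [ 553.8 -408.   208.5] [223.5 105. ] [519.5 162.4]
bail in rack [2.3 0. ] z-172: 36.47623564718981
-22 [232.8 111.1] [507.8 172. ]
0 [227.5 118. ] [504.7 166.1]
70 [208.2 122.2] [504.9 141.9]
```

Over the seat with no contact, and the hook tip shows in front of the bail (side (234,112)). Now I lower.

Call:
carry_out(series=[[0,0,-0.12,0],[0,0,-0.14,0],[0,0,-0.14,0],[0,0,-0.1,0],[0,0,-0.04,0]])

```text
t: 34.65
eef_pos: [468.9, -374.4, 70.8]
tcp_rot: [-3.141, 0.001, -0.108]
ft_force: [0.0, -1.1, -1.2]
opening: 0.106
grip_force: 30.0
```

Call:
carry_out(series=[[0,0,-0.04,0],[0,0,-0.02,0],[0,0,0,0],[0,0,0,0],[0,0,0,0]])

```text
t: 35.15
eef_pos: [469.2, -374.7, 69.0]
tcp_rot: [3.141, -0.0, -0.108]
ft_force: [0.0, -0.5, -0.6]
opening: 0.102
grip_force: 30.0
```

Call:
carry_out(series=[[0,0,-0.02,0],[0,0,-0.02,0],[0,0,-0.02,0],[0,0,0,0],[0,0,0,0]])

```text
t: 35.65
eef_pos: [469.5, -374.9, 66.2]
tcp_rot: [3.141, -0.001, -0.108]
ft_force: [0.7, -0.3, 4.3]
opening: 0.101
grip_force: 30.0
```

Call:
carry_out(series=[[0,0,0,0],[0,0,0,0],[0,0,0,0],[0,0,0,0],[0,0,0,0]], fingers=-1)

```text
t: 36.15
eef_pos: [469.1, -374.6, 65.7]
tcp_rot: [-3.142, 0.0, -0.109]
ft_force: [-0.6, -0.4, 0.4]
opening: 0.466
grip_force: 0.0
```

Call:
carry_out(series=[[0,0,0,0],[0,0,0,0],[0,0,0,0],[0,0,0,0],[0,0,0,0]])

```text
t: 36.65
eef_pos: [469.2, -374.6, 65.8]
tcp_rot: [3.141, 0.0, -0.108]
ft_force: [0.6, -0.2, 0.4]
opening: 0.89
grip_force: 0.0
```

```bash
python3 chk.py | egrep -v '^(l|s[-+])'
```

```text
[ 469.2 -374.6   65.8] [ 0.6 -0.2  0.4] [-0.8  0.6  1.7 -0.   0.8  0.9]
side [([228.3, 120.5], [224, 112, 9, 21, 95]), ([246.6, 130.4], [240, 126, 15, 10, 129]), ([298.6, 227.6], [295, 222, 6, 14, 18])]
blue [([233.0, 113.2], [231, 111, 5, 6, 20]), ([219.6, 117.5], [216, 116, 8, 4, 24])]
top [([502.3, 164.7], [491, 163, 22, 4, 46])]
blue [([507.5, 144.5], [506, 142, 4, 6, 16]), ([506.1, 153.2], [505, 151, 4, 6, 17]), ([505.3, 161.1], [504, 160, 3, 3, 7])]
b+ [ 559.3 -360.3  175.5] [228.8 119. ] [497.1 163.8]
b0 [ 556.7 -384.1  175.5] [226.6 116.2] [505.8 164.5]
b- [ 554.1 -408.   175.5] [224.5 113.5] [514.4 165.3]
bail in rack [2.6 0. ] z-172: 3.4838576165044515
-22 [232.8 111.1] [507.8 172. ]
0 [227.5 118. ] [504.7 166.1]
70 [208.2 122.2] [504.9 141.9]
```

Hanging where predicted, and level. I back straight out, off the end of the handle.

Call:
carry_out(series=[[0,0,0,0],[0,0,0,0],[-0.1,0.011,0,0],[-0.2,0.022,0,0],[-0.3,0.033,0,0]])

```text
t: 37.25
eef_pos: [438.5, -371.1, 65.7]
tcp_rot: [3.142, 0.0, -0.108]
ft_force: [0.7, -0.5, 0.2]
opening: 1.003
grip_force: 0.0
```

Call:
carry_out(series=[[-0.4,0.044,0,0],[-0.4,0.044,0,0],[-0.3,0.033,0,0],[0,0,0,0],[0,0,0,0]])

```text
t: 37.75
eef_pos: [384.2, -365.7, 66.0]
tcp_rot: [3.141, -0.001, -0.109]
ft_force: [0.3, -0.1, -0.1]
opening: 1.0
grip_force: 0.0
```

Call:
carry_out(series=[[0,0,0.4,0],[0,0,0.6,0],[0,0,0.6,0],[0,0,0,0],[0,0,0,0]])

```text
t: 38.25
eef_pos: [384.8, -365.4, 146.0]
tcp_rot: [3.141, -0.001, -0.108]
ft_force: [1.0, -0.5, -0.7]
opening: 0.998
grip_force: 0.0
```

```bash
python3 chk.py | egrep '^(side|top|\[)'; python3 chk.py | egrep '^(side|top)'
python3 - <<'E'
from fit import *
t=snap('top');s=snap('side');
tk=[b for b in blobs(t,*COL['red'])[0] if b[0][0]<330][0][0];sk=[b for b in blobs(s,*COL['red'])[0] if b[0][0]<330][0][0]
k,f=knob(np.array(tk),np.array(sk));d=k-[526.3,255];print(k,np.degrees(np.arctan2(d[1],d[0])),env.state()['t'])
E
```

```text
[ 384.8 -365.4  146. ] [ 1.  -0.5 -0.7] [-0.9  0.4  1.8 -0.   0.9  0.8]
side [([228.3, 120.4], [224, 112, 9, 21, 94]), ([248.6, 129.9], [240, 125, 19, 11, 166]), ([298.6, 227.5], [295, 222, 6, 14, 18])]
top [([504.6, 165.0], [491, 163, 26, 5, 59]), ([496.0, 193.5], [493, 182, 7, 24, 160])]
side [([228.4, 120.4], [224, 112, 9, 21, 94]), ([248.6, 129.9], [240, 124, 19, 13, 168]), ([298.6, 227.5], [295, 222, 6, 14, 18])]
top [([505.2, 165.0], [491, 163, 26, 5, 60]), ([496.0, 193.4], [493, 182, 7, 24, 160])]
[610.5 177.1] -42.7892514234724 38.55
```

```bash
python3 -c "
from cell import env
print(env.job_done())"
```

```text
the job is handed in; nothing more can be done
None
```

I turned the turntable one full turn anticlockwise, set the orange filter on the mat and released it, then hung it by its bail on the blue hook and handed the job in at about 38.6 s; no verdict was returned, but the last pictures put the filter hanging level at the seat and the knob back within 1°.

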